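# Clamp the half-carved rosette with the click-stop knob

### The arm

A 6-joint arm with a two-finger parallel gripper is mounted at the origin on the work surface. World frame = base frame: x ahead of the robot, y to its left, z up, the work surface at z = 0. Lengths are in m, angles in rad, forces in N, time in s.
With the tool pointing down it reaches from about 0.325 to 0.9 m from the base axis. Payload 6.1 kg.
Tool frame: the origin (TCP) lies midway between the tips of the shut fingers; the grasp point (between the pads) lies 19 mm behind it; z points along the fingers, y is the line along which they close (so a half turn about z gives the same grasp; the last joint's range is limited). The gripper opens to 85 mm and grips with 20 to 120 N. Pads are 22 mm wide; open, the fingers measure 114 mm over their backs; the gripper's body (76 mm by 85 mm) begins 54 mm behind the grasp point. The pads swing forward as they close: fully open they stand 13 mm farther back than shut.
Start: joints at [-1.249, 0.22, 1.526, -0, 1.395, -0.126], TCP at [0.271, -0.563, 0.231] pointing down, gripper open.
Joint ranges: [-2.98, 2.98], [-0.91, 2.08], [0.09, 2.57], [-1.24, 4.39], [0.2, 2.65], [-2.68, 2.68]. Speed limits (rad/s): [2.57, 2.57, 3.01, 3.14, 3.14, 3.14].

### API

Orientations are given as [roll, pitch, yaw] about the fixed x, y, z axes, in that order (R = Rz(yaw) Ry(pitch) Rx(roll)).
In Python, from plant import movep, move_l, set_joints, gripper_to, hold, inverse_kinematics, observe, get_image, get_calibration, Unreachable, job_done gives the robot as it stands. Calls block until the motion is done:
- movep(position, orientation): joint-space move of the TCP to a pose.
- move_l(position, feed=0.15, rotation=None, max_force=None): straight line of the TCP; rotation=None keeps the orientation; feed is the mean speed in m/s. With max_force (N) it stops when the force on the tool has changed by that much, and returns True; else False.
- set_joints(angles): joint-space move.
- gripper_to(opening, f_grip=None): finger opening in m; f_grip is the grip in N (None keeps the last); returns when the fingers have stopped.
- hold(seconds).
- inverse_kinematics(position, orientation): joint angles nearest the present ones, or None.
- observe(): the state.
- get_image(name): name is "scene" or "top" or "wrist"; returns (picture, depth): 400x640x3 uint8, red, green, blue; 400x640 float32, m along the optical axis (not along the pixel's ray), 0 where there is no reading.
- get_calibration(name): a dict with "intrinsics" (3x3 intrinsics, pixels), "world_from_camera" (4x4, takes a point from camera to world coordinates). Camera axes: x right, y down, z forward; pixel columns grow to the right and rows downward; lengths in m; the calibration is good to about 2 mm. A picture is of the moment at which its call begins: read the wrist's pose just before it. get_calibration takes no time and is no camera call; for the wrist camera it gives the pose at the moment of the call.
A pose or a line that the arm cannot do raises Unreachable and nothing moves.
- job_done(): hands the job in; it is judged then, once.
The state is a dict: "time_s": time; "q": joint angles; "joint_velocities": joint speeds; "joint_torque": joint torques, N m; "eef_pos": TCP position; "tcp_rot": TCP orientation; "ft_force": force on the tool from outside, world axes, zero at the start; "torque": the same for the moment, N m; "opening": finger opening in m; "grasp_force": force on a finger pad.
Only numpy, scipy, OpenCV 4.12 (cv2) and the standard library are available. Lean on these libraries where they do the work, as an engineer would, in place of code of your own. Each camera call takes 0.05 s, during which the arm holds its last target. There are 200 camera calls.

### The job

Clamp the half-carved marble rosette for the next bit of carving: gently slide it along the iron bed until its uncarved edge sits flush against the steel fence, then wind the knurled knob on top of the clamp clockwise, neither leaning on it nor lifting it, until the pad grips the stone and the knob's slip clutch clicks, and stop there, with no more than three clicks in all. Leave the stone clamped and home, and do not disturb the tools lying on the bench.

Things in the scene. Friction and masses are not known exactly. Their poses are not given: they have to be found in the camera images.
- rosette: grey marble slab, 105 (x) x 95 (y) x 32 mm, about 0.8 kg, loose on the clamp's bed. Origin: centre of the underside. Its +x end, toward the fence, is a flat uncarved strip 35 mm wide; the rest is cut down to 22 mm high and carries the half-carved rosette. Push on the middle of its plain -x end face. Starts 20-45 mm short of the fence, up to 0.12 rad askew; its place along the fence is free
- clamp: fixed column clamp. Origin on the bench top under the middle of the fence's stone-side face; +x from stone to fence, away from the robot, +y along the fence. Iron bed 12 mm thick, x -213 to 77, y -68 to 68 mm. Column behind the fence at x = 46 mm, radius 14, top at 116 mm; its arm, 24 mm wide, 76 to 102 mm above the bench (+-2), reaches back over the stone to a 31 mm boss round the screw at x = -18, y = 0
- fence (a point): middle of the top edge of the steel fence's stone-side face, 34 mm above the bench; axes as the clamp's. The fence is 116 mm long (y) and 12 mm thick. With the stone home and flush, the rosette's origin is 52.5 mm in -x from this point
- pad: round steel pad with a leather face, 24 mm across, sprung, at the foot of the screw. Origin at the centre of its lower face. Starts about 3 to 7 mm above the height of the stone's strip and goes down as the knob is wound; its spring's stiffness is not known
- screw: vertical quick-acting steel screw below the knob, 14 mm across, its slotted end showing in the middle of the knob's top. Turned clockwise seen from above it goes down, some 20 to 26 mm a turn, and takes knob and pad with it; self-locking, stays where it is left. Turning it free takes about 0.23 N m. Origin on its axis; its yaw shows how far it has turned
- knob: knurled aluminium knob, a vertical cylinder 36 mm across, 34 mm high, origin at the centre of its underside, starting 24 mm clear of the boss below. Drives the screw through a slip clutch of 15 clicks a turn: with the pad on the stone the moment rises to about 0.35 N m, then the knob slips one click (0.42 rad) and the moment drops. Its x axis lies along the screw's until it slips; its lead is the slip
- knob_mid (a point): centre of the knob, on its axis at half its height (17 mm above its underside); grip across the diameter here and let the hand follow it down: pressing on it or pulling it up falsifies the load on the stone, about 40 N when the clutch slips
- dummy: mason's dummy, a blackened round soft-iron mallet 76 mm across with an ash handle, lying; bystander
- callipers: brass outside callipers with curved legs, 165 x 105 mm, lying flat; bystander
- wedge_a: longer ash splitting wedge, 120 x 38 x 23 mm; bystander
- wedge_b: shorter ash splitting wedge, 95 x 38 x 23 mm; bystander
- chisel: steel chisel 220 mm long, lying; bystander
- boaster: broad black mason's chisel 200 mm long, lying; bystander
- offcut: small lump of marble, 62 x 50 x 38 mm; bystander
Not all that is in view belongs to the job. What is shaped like the rosette but black or red is not meant.

How it is judged:
By the outcome, as a careful person would: the job done as asked, in the order asked, and still so for the second after the job is handed in, with the robot touching nothing.
It also fails if it takes over 56 s, if anything falls off the work surface, if the arm or the gripper's body presses on something with over 40 N, if the wrist force passes 120 N, or if a joint passes its speed limit or range.

## Working session

There is one attempt and no reset: what is moved stays moved. The work goes in short steps, each a Python script; the robot and the scene stay as the last script left them, time stands still between calls to the robot, and variables do not carry over. Pictures are saved under pics/ and viewed, at most 14 in all, crops included, and the job is handed in when it is done.

```bash
mkdir -p pics; ls; python3 - <<'E'
from plant import *
import cv2,numpy as np
for n in("top","scene"):
    im,d=get_image(n); cv2.imwrite(f"pics/{n}0.png",im[...,::-1]); np.savez(f"pics/{n}0.npz",im=im,d=d,**get_calibration(n)); print(n,get_calibration(n))
o=observe();print(o["time_s"],o["eef_pos"],o["tcp_rot"],o["ft_force"],o["opening"])
E
```

```text
pics
top {'intrinsics': array([[436.24768164,   0.        , 316.77790441],
       [  0.        , 436.24768164, 195.79149791],
       [  0.        ,   0.        ,   1.        ]]), 'world_from_camera': array([[-0.00444824, -0.99701149,  0.07712523,  0.41792492],
       [-0.99991096,  0.00346431, -0.01288673,  0.01054259],
       [ 0.01258104, -0.07717569, -0.99693813,  1.43873899],
       [ 0.        ,  0.        ,  0.        ,  1.        ]])}
scene {'intrinsics': array([[446.48472901,   0.        , 317.24074409],
       [  0.        , 446.48472901, 206.63429071],
       [  0.        ,   0.        ,   1.        ]]), 'world_from_camera': array([[ 0.46856617,  0.63279706, -0.61645244,  1.44015225],
       [ 0.88339865, -0.3298946 ,  0.33283085, -0.50344075],
       [ 0.00725005, -0.70052654, -0.71358952,  1.18981563],
       [ 0.        ,  0.        ,  0.        ,  1.        ]])}
0.1 [ 0.27041856 -0.56287985  0.23031153] [-3.13987875e+00 -1.99407024e-04  4.47765214e-01] [-0.36920625  0.65010445  0.35762299] 0.08504722556008028
```

View pics/top0.png

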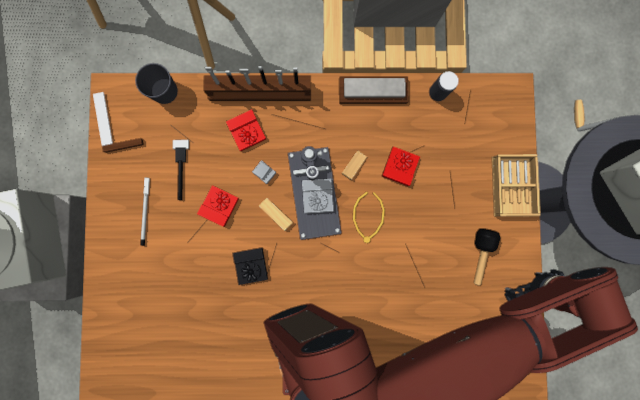

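View pics/scene0.png

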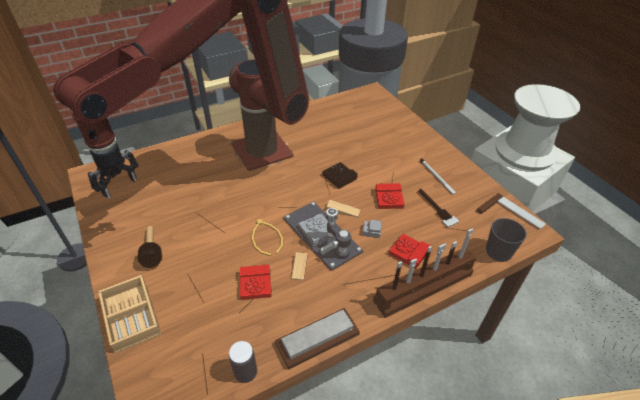

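The rosette is the grey one on the bed at top (318,200). The ones it could be mistaken for are red at (246,130), (401,165) and (217,205), black at (250,266), and the offcut at (263,172). The clamp knob is near (312,171).

```bash
cat > h.py <<'E'
import numpy as np,cv2
from plant import *
def ray(uv,K,T,z):
    d=T[:3,:3]@np.linalg.inv(K)@np.array([uv[0],uv[1],1.]); return T[:3,3]+d*(z-T[2,3])/d[2]
def snap(name,fn):
    c=get_calibration(name); im,d=get_image(name); cv2.imwrite(f"pics/{fn}.png",im[...,::-1]); np.savez(f"pics/{fn}.npz",im=im,d=d,**c); return im,d,c
def st(*k):
    o=observe(); print([np.round(o[i],3).tolist() for i in k])
def cloud(z):
    K,T,d=z["intrinsics"],z["world_from_camera"],z["d"]; v,u=np.mgrid[:d.shape[0],:d.shape[1]]
    p=np.stack([(u-K[0,2])/K[0,0]*d,(v-K[1,2])/K[1,1]*d,d],-1); return p@T[:3,:3].T+T[:3,3]
E
python3 - <<'E'
from h import *
z=np.load("pics/top0.npz"); K,T=z["intrinsics"],z["world_from_camera"]
im=z["im"]; hsv=cv2.cvtColor(im,cv2.COLOR_RGB2HSV)
m=((hsv[...,1]<70)).astype(np.uint8)*255; w=np.zeros_like(m); w[140:245,280:348]=m[140:245,280:348]
w=cv2.morphologyEx(w,cv2.MORPH_OPEN,np.ones((3,3)))
c=max(cv2.findContours(w,0,2)[0],key=cv2.contourArea); r=cv2.minAreaRect(c); print(r)
b=np.array([ray(p,K,T,.012) for p in cv2.boxPoints(r)]);print(b.round(3)); print(np.linalg.norm(b-np.roll(b,1,0),axis=1).round(3))
P=cloud(z); print("table z",np.median(P[300:320,150:200,2]),"knob",P[166:176:2,306:320:2,2].round(3))
Tw=get_calibration("wrist"); print(Tw["intrinsics"][0],Tw["world_from_camera"].round(3)); st("q","eef_pos","time_s")
E
```

```text
((313.8072509765625, 191.5159912109375), (90.644287109375, 41.31603240966797), 81.67434692382812)
[[ 0.682  0.09   0.012]
 [ 0.701 -0.045  0.012]
 [ 0.405 -0.086  0.012]
 [ 0.386  0.048  0.012]]
[0.298 0.137 0.299 0.135]
table z 0.0006444715222402309 knob [[0.012 0.104 0.161 0.158 0.165 0.011 0.011]
 [0.035 0.161 0.163 0.164 0.164 0.158 0.035]
 [0.162 0.162 0.162 0.162 0.162 0.161 0.024]
 [0.163 0.161 0.16  0.166 0.159 0.163 0.011]
 [0.154 0.16  0.16  0.165 0.159 0.16  0.012]]
[322.13488461   0.         322.03157613] [[ 0.433 -0.858 -0.277  0.339]
 [-0.902 -0.413 -0.131 -0.53 ]
 [-0.002  0.306 -0.952  0.372]
 [ 0.     0.     0.     1.   ]]
[[-1.249, 0.221, 1.527, -0.0, 1.395, -0.126], [0.27, -0.563, 0.23], 0.1]
```

```bash
python3 -c "
import cv2
i=cv2.imread('pics/top0.png')[140:245,250:390];cv2.imwrite('pics/top0c.png',cv2.resize(i,None,fx=5.5,fy=5.5,interpolation=2))"
```

```text
(no output)
```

View pics/top0c.png

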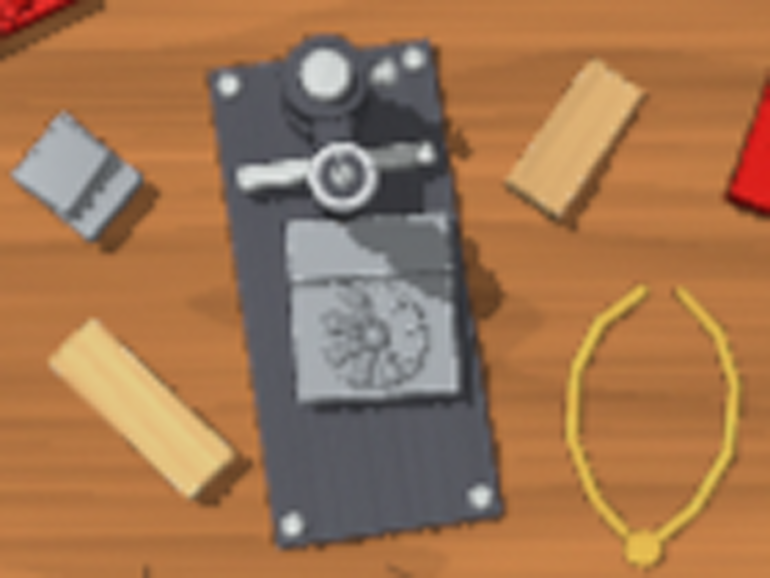

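The crop confirms it: grey stone on the bed with its plain strip facing the fence, knob at (342,178) in the crop. I'll take a close look from the wrist, with the camera on the robot's side.

```bash
python3 - <<'E'
from h import *
gripper_to(0.0,30)
movep([.43,-.012,.27],[np.pi,0,.139-np.pi+2*np.pi])
st("q","eef_pos","tcp_rot","time_s","ft_force","torque")
im,d,c=snap("wrist","w1"); print(c["world_from_camera"].round(3))
E
```

```text
[[-0.213, -0.29, 1.951, -0.0, 1.48, -1.921], [0.43, -0.012, 0.27], [-3.141, 0.0, -3.004], 2.933, [-0.803, 0.416, -1.175], [-0.029, -0.012, 0.021]]
[[-0.137  0.944  0.302  0.351]
 [ 0.991  0.13   0.042 -0.024]
 [-0.     0.305 -0.952  0.411]
 [ 0.     0.     0.     1.   ]]
```

View pics/w1.png

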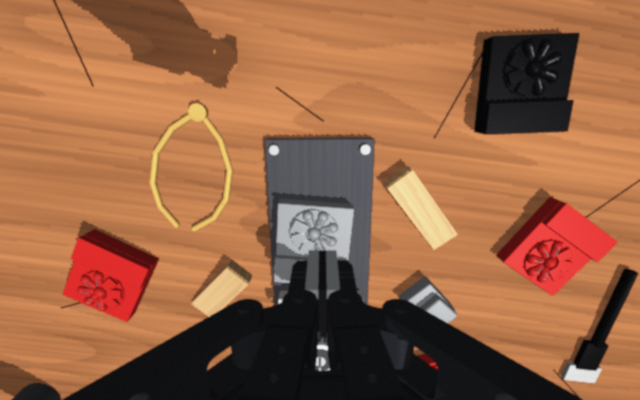

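The view is inverted: the robot side is at the top. The bed's near edge runs along row 138, from column 265 to 375, and the stone's near edge lies near row 200. The fingers hide the fence, so I'll take one look from the other side.

```bash
python3 - <<'E'
from h import *
movep([.50,-.008,.27],[np.pi,0,.139])
st("q","eef_pos","tcp_rot","time_s")
im,d,c=snap("wrist","w2"); print(c["world_from_camera"].round(3))
for n in("w1","w2"):
    z=np.load(f"pics/{n}.npz");P=cloud(z);print(n,"z bench",np.median(P[20:60,300:330,2]))
i=cv2.imread("pics/w2.png")
E
```

```text
[[-0.174, -0.107, 1.796, 0.0, 1.453, 1.258], [0.5, -0.008, 0.27], [-3.142, -0.0, 0.139], 5.667]
[[ 0.139 -0.943 -0.303  0.576]
 [-0.99  -0.132 -0.042  0.002]
 [-0.     0.306 -0.952  0.411]
 [ 0.     0.     0.     1.   ]]
w1 z bench -0.0012030232056882417
w2 z bench 0.10107869134724651
```

View pics/w2.png

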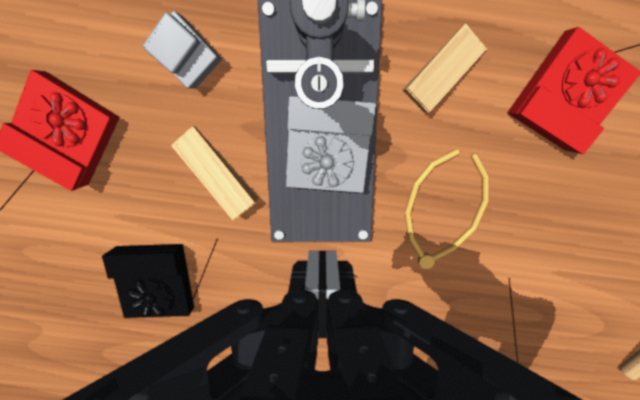

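From w2: knob ring at (319,83), fence bar in rows 60-73 (cols 267-374), stone at rows 97-193 and cols 287-374, bed sides at cols 260-385. Next I'll measure these.

```bash
python3 - <<'E'
from h import *
z=np.load("pics/w2.npz"); K,T,im,d=z["intrinsics"],z["world_from_camera"],z["im"],z["d"]; P=cloud(z)
g=cv2.cvtColor(im,cv2.COLOR_RGB2GRAY).astype(int); hsv=cv2.cvtColor(im,cv2.COLOR_RGB2HSV)
# bed edges (saturated wood vs grey)
m=(hsv[...,1]<70)
L=[];R=[]
for v in range(150,232,4):
    c=np.where(m[v,250:400])[0]+250; L.append(ray((c[0]-.5,v),K,T,.012)); R.append(ray((c[-1]+.5,v),K,T,.012))
for S in(L,R):
    S=np.array(S); p=np.polyfit(S[:,0],S[:,1],1); print("bed side yaw",np.arctan(p[0]),"y at x=.5",np.polyval(p,.5))
N=[]
for u in range(285,360,5):
    r=np.where(m[200:260,u])[0]+200; N.append(ray((u,r[-1]+.5),K,T,.012)) 
N=np.array(N);p=np.polyfit(N[:,1],N[:,0],1);print("near edge yaw",-np.arctan(p[0]),"x at y=0",p[1])
for u in(272,285,296,350,362):print("fence col",u,g[52:84,u].tolist())
for v in (110,150,180): print("row",v,g[v,276:300].tolist(),g[v,355:385].tolist())
for u in(300,340,355):print("col",u,g[85:140,u].tolist(),g[180:205,u].tolist())
c=cv2.HoughCircles(cv2.GaussianBlur(g.astype(np.uint8),(3,3),1)[50:120,280:360],cv2.HOUGH_GRADIENT,1,20,param1=120,param2=15,minRadius=17,maxRadius=30);print(c)
k=P[65:102,302:337]; zz=k[...,2]; print("knob top z",np.median(zz[zz>.14]))
kt=(hsv[...,1]<70)&(P[...,2]>.145)&(d>0); kt[:50]=0;kt[120:]=0;kt[:,:280]=0;kt[:,360:]=0
ct=max(cv2.findContours(kt.astype(np.uint8),0,1)[0],key=cv2.contourArea); print("knob blob",cv2.minEnclosingCircle(ct),cv2.minAreaRect(ct))
print("z strip",np.median(P[110:125,300:330,2]),"low",np.median(P[145:180,345:360,2]),"bed",np.median(P[205:225,290:350,2]),"arm",np.median(P[52:58,312:324,2]))
E
```

```text
bed side yaw 0.14253720946947346 y at x=.5 0.060770167592389464
bed side yaw 0.14238511557592834 y at x=.5 -0.07440926297875847
near edge yaw 0.07288280906422631 x at y=0 0.38381822712439867
fence col 272 [98, 98, 97, 97, 97, 97, 100, 129, 199, 239, 243, 241, 240, 240, 242, 242, 241, 239, 233, 200, 121, 73, 70, 80, 90, 93, 95, 96, 96, 98, 97, 97]
fence col 285 [96, 95, 96, 97, 96, 96, 100, 131, 200, 239, 242, 240, 239, 240, 242, 242, 241, 238, 231, 196, 116, 69, 57, 53, 54, 52, 54, 58, 70, 88, 95, 96]
fence col 296 [95, 96, 95, 96, 96, 95, 99, 132, 199, 237, 241, 239, 239, 240, 242, 241, 238, 234, 220, 183, 150, 170, 203, 221, 228, 232, 234, 236, 239, 239, 239, 241]
fence col 350 [53, 54, 52, 53, 54, 53, 59, 85, 125, 150, 152, 152, 151, 153, 154, 153, 153, 150, 142, 117, 81, 63, 56, 53, 54, 54, 54, 54, 54, 54, 53, 55]
fence col 362 [55, 54, 54, 56, 55, 54, 59, 86, 127, 150, 153, 153, 152, 155, 153, 154, 153, 151, 142, 119, 82, 64, 56, 55, 55, 55, 55, 54, 54, 53, 54, 55]
row 110 [98, 95, 96, 96, 96, 97, 98, 97, 97, 96, 98, 110, 151, 186, 195, 196, 196, 195, 196, 195, 196, 195, 194, 19
[... 1376 characters left out ...]
, 188, 182, 151, 91, 72, 87, 90, 91, 90, 91, 91, 91, 90, 92, 90, 91, 92]
col 355 [53, 53, 53, 54, 53, 54, 54, 54, 53, 54, 53, 54, 54, 53, 54, 66, 106, 148, 155, 141, 121, 115, 113, 113, 115, 114, 112, 112, 113, 113, 112, 113, 113, 113, 113, 113, 113, 114, 114, 114, 112, 114, 112, 112, 112, 113, 112, 111, 108, 105, 111, 114, 114, 113, 113] [189, 189, 188, 189, 188, 188, 189, 189, 188, 189, 185, 156, 98, 79, 89, 92, 93, 93, 92, 92, 92, 92, 92, 93, 93]
[[[37.5 32.5 25.7]]]
knob top z 0.16060456362849457
knob blob ((319.3999938964844, 83.0), 26.129777908325195) ((319.0, 83.0), (52.0, 48.0), 90.0)
z strip 0.042770574461697825 low 0.03376517359017256 bed 0.010866643623229477 arm 0.1000627462163369
```

```bash
cat >> h.py <<'E'
TH=.1425; C,S=np.cos(TH),np.sin(TH); RC=np.array([[C,-S],[S,C]])
E
python3 - <<'E'
from h import *
z=np.load("pics/w2.npz"); K,T=z["intrinsics"],z["world_from_camera"]
e=np.array([C,S]); n=np.array([-S,C])
def pr(nm,u,v,h):
    p=ray((u,v),K,T,h)[:2]; print(nm,p.round(4),"along",(p@e).round(4),"lat",(p@n).round(4)); return p
for u,a,b in((272,59.6,71.6),(296,59.6,71.5),(350,59.5,71.2)): pr("fence far",u,a,.034);pr("fence near",u,b,.034)
pr("bed L",*(0,0),.012) if 0 else 0
print("bed lat centre",(np.array([.5,-.0068])@n).round(4))
pr("knob hough",317.5,82.5,.1606);pr("knob blob",319.2,83,.1606)
a=pr("stone near",300,187.1,.034);b=pr("stone near",355,191.5,.034);print("stone yaw",np.arctan2(*(-(a-b)/1)[::-1])+np.pi/2)
a=pr("strip far",302,99,.044)
a=pr("stone R low",287.2,150,.034);a=pr("R low",286.2,180,.034);b=pr("L low",368,150,.034);b=pr("L low",364,180,.034)
E
```

```text
fence far [0.6096 0.0609] along 0.6121 lat -0.0263
fence near [0.5977 0.0598] along 0.6001 lat -0.0257
fence far [0.6132 0.0354] along 0.612 lat -0.0521
fence near [0.6014 0.034 ] along 0.6001 lat -0.0517
fence far [ 0.6213 -0.0221] along 0.6119 lat -0.1101
fence near [ 0.6098 -0.024 ] along 0.6002 lat -0.1104
bed lat centre -0.0777
knob hough [0.5875 0.0069] along 0.5825 lat -0.0766
knob blob [0.5873 0.0056] along 0.5822 lat -0.0779
stone near [0.4732 0.0144] along 0.4704 lat -0.0529
stone near [ 0.4769 -0.0524] along 0.4647 lat -0.1196
stone yaw 0.05638097169391121
strip far [0.5741 0.0236] along 0.5716 lat -0.0582
stone R low [0.5155 0.0345] along 0.5152 lat -0.0391
R low [0.4796 0.0319] along 0.4793 lat -0.0365
L low [ 0.5286 -0.0589] along 0.5148 lat -0.1333
L low [ 0.4926 -0.0606] along 0.479 lat -0.13
```

```bash
cat >> h.py <<'E'
e=np.array([C,S]); n=np.array([-S,C])
def pos(a,l,z): return [*(a*e+l*n),z]
E
python3 - <<'E'
from h import *
R=[np.pi,0,TH+np.pi]
movep(pos(.435,-.083,.10),R)
move_l(pos(.435,-.083,.0225),.1)
st("time_s","ft_force","eef_pos")
print(move_l(pos(.494,-.083,.0225),.025,max_force=12))
p=observe()["eef_pos"];print("along",p[:2]@e,p[:2]@n);st("time_s","ft_force","q")
E
```

```text
[9.333, [-0.218, 1.073, -0.48], [0.443, -0.02, 0.023]]
True
along 0.45870629548472946 -0.08270103812175963
[10.525, [0.142, 0.616, 0.123], [-0.205, 0.119, 2.08, -0.001, 0.948, -1.918]]
```

```bash
python3 - <<'E'
from h import *
for k in range(4):
    r=move_l(pos(.495,-.083,.0225),.012,max_force=15)
    o=observe();p=o["eef_pos"];print(r,"along",(p[:2]@e).round(4),o["ft_force"].round(1),round(o["time_s"],1))
    if not r or p[:2]@e>.482: break
E
```

```text
True along 0.4588 [0.3 0.6 0. ] 11.4
True along 0.4587 [-1.1 -0.2  0.5] 12.2
True along 0.4586 [0.2 0.  0.2] 13.1
True along 0.4586 [ 0.3 -0.5  0.6] 14.0
```

```bash
python3 - <<'E'
from h import *
snap("wrist","w3")
r=move_l(pos(.463,-.083,.0225),.008,max_force=28)
o=observe();p=o["eef_pos"];print(r,"along",(p[:2]@e).round(4),o["ft_force"].round(1),round(o["time_s"],1))
snap("wrist","w4")
a,b=[cv2.imread(f"pics/{k}.png")[100:400,160:480] for k in("w3","w4")]
cv2.imwrite("pics/w34.png",np.hstack([a,b]))
E
```

```text
False along 0.4629 [-3.6 -1.1 -2.7] 15.0
```

View pics/w34.png

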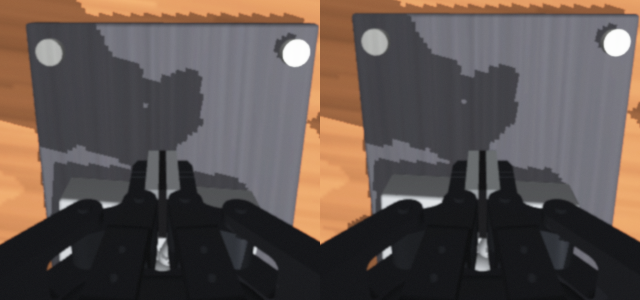

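The shut fingers meet the near face squarely, and the stone now slides at about 4 N steady; the earlier stops were start-up spikes. Carrying on in small steps.

```bash
python3 - <<'E'
from h import *
def rep(r):
    o=observe();p=o["eef_pos"];print(r,"along",(p[:2]@e).round(4),"f",(o["ft_force"][:2]@e).round(1),o["ft_force"].round(1),round(o["time_s"],2)); return o["ft_force"][:2]@e
rep(move_l(pos(.481,-.083,.0225),.015,max_force=28))
for a in np.arange(.482,.492,.001):
    f=rep(move_l(pos(a,-.083,.0225),.01,max_force=25))
    if f<-10: break
E
```

```text
False along 0.481 f -3.0 [-3.  -0.  -1.4] 16.44
False along 0.4821 f -3.9 [-3.9 -0.  -1.5] 16.69
False along 0.4831 f -4.1 [-4.  -0.8 -0.8] 16.94
False along 0.4836 f -5.6 [-5.4 -1.7  0.7] 17.19
False along 0.4837 f -9.2 [-8.9 -2.2  4.1] 17.44
False along 0.4837 f -13.2 [-12.8  -3.5   6.9] 17.69
```

Force climbs with no further travel, so the stone is home. Now I'll retreat, go above the knob at the start of the wrist's range, and check flushness from there.

```bash
python3 - <<'E'
from h import *
move_l(pos(.460,-.083,.0225),.1)
move_l(pos(.440,-.083,.20),.25)
kp=np.array([.5874,.0062]); K0=kp@e,kp@n
q1=np.arctan2(kp[1],kp[0])
yaw=np.pi/2+2.5
q=inverse_kinematics([*kp,.20],[np.pi,0,yaw]); print(q)
movep([*kp,.20],[np.pi,0,yaw])
st("time_s","q","eef_pos")
snap("wrist","w5")
gripper_to(.060); st("time_s","opening","ft_force","torque")
E
```

```text
[-0.12365046  0.15508855  1.66104836  0.          1.32545575 -2.62365046]
[19.667, [-0.124, 0.157, 1.663, -0.0, 1.326, -2.621], [0.586, 0.006, 0.198]]
[20.317, 0.06, [0.036, 0.696, 0.126], [-0.008, 0.04, -0.039]]
```

View pics/w5.png

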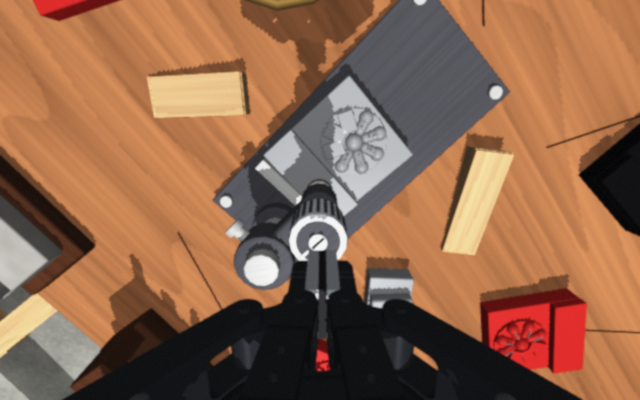

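The stone looks flush against the fence, whose edge runs from (258,165) to (300,200). I'll check the near edge, (345,68) to (412,155), numerically, then grasp.

```bash
python3 - <<'E'
from h import *
z=np.load("pics/w5.npz"); K,T,im=z["intrinsics"],z["world_from_camera"],z["im"]
g=cv2.cvtColor(im,cv2.COLOR_RGB2GRAY)
A=[]
for v in range(85,150,5):
    u0=int(345+(v-68)*67/87); r=g[v,u0-14:u0+15].astype(int); k=np.argmin(np.diff(r)); A.append(ray((u0-14+k+.5,v),K,T,.034)[:2])
A=np.array(A); a,l=A@e,A@n
p=np.polyfit(l,a,1); print("near edge yaw rel",-p[0],"along at mid",np.polyval(p,-.083),"resid",(a-np.polyval(p,l)).round(4))
# knob top ring by Hough
c=cv2.HoughCircles(cv2.GaussianBlur(g,(3,3),1)[200:290,270:370],cv2.HOUGH_GRADIENT,1,20,param1=120,param2=15,minRadius=20,maxRadius=36);print(c)
if c is not None:
    for x in c[0][:2]:
        q=ray((x[0]+270,x[1]+200),K,T,.1606);print(q,q[:2]@e,q[:2]@n)
E
```

```text
near edge yaw rel -0.051120250144449667 along at mid 0.49318436790600767 resid [ 0.      0.0001 -0.0005  0.0002  0.0003  0.0004 -0.0003 -0.0002 -0.0001
 -0.0001 -0.      0.0001  0.0001]
[[[47.5 41.5 28.6]
  [30.5 26.5 25.4]]]
[0.58745693 0.00576483 0.1606    ] 0.5823212008533497 -0.07772318275896244
[ 0.58965834 -0.00805679  0.1606    ] 0.5825373734282401 -0.09171735505516913
```

```bash
python3 - <<'E'
from h import *
st("q","eef_pos","tcp_rot")
z=np.load("pics/w5.npz"); K,T,im=z["intrinsics"],z["world_from_camera"],z["im"]
g=cv2.cvtColor(im,cv2.COLOR_RGB2GRAY); s=cv2.cvtColor(im,cv2.COLOR_RGB2HSV)[...,1].astype(int)
def line(nm,ch,pa,pb,h,sg,ax):
    A=[]
    pa,pb=np.array(pa,float),np.array(pb,float); t=(pb-pa)/np.linalg.norm(pb-pa); nn=np.array([-t[1],t[0]])
    for f in np.linspace(.1,.9,14):
        c=pa+f*(pb-pa); w=np.arange(-8,8.1,.5); q=c+w[:,None]*nn
        r=cv2.remap(ch.astype(np.float32),q[:,0].astype(np.float32)[None],q[:,1].astype(np.float32)[None],1)[0]
        k=np.argmax(sg*np.diff(r)) if sg else np.argmax(abs(np.diff(r))); A.append(ray(c+(w[k]+.25)*nn,K,T,h)[:2])
    A=np.array(A);a,l=A@e,A@n
    if ax: a,l=l,a
    p=np.polyfit(l,a,1);r=a-np.polyval(p,l);ok=abs(r)<.0015+np.median(abs(r));p=np.polyfit(l[ok],a[ok],1)
    print(nm,"slope",p[0].round(4),"mean",a[ok].mean().round(4),"n",ok.sum(),"rms",r[ok].std().round(5))
line("bed near",s,(430,5),(505,90),.012,0,0)
line("bed side R",s,(365,225),(500,97),.012,0,1)
line("bed side L",s,(228,188),(330,82),.012,0,1)
line("stone near",g,(347,70),(411,154),.034,0,0)
line("strip step",g,(302,133),(355,203),.044,0,0)
line("stone side R",g,(411,157),(365,201),.034,0,1)
line("stone side L",g,(343,69),(305,104),.034,0,1)
line("fence far",g,(258,165),(292,194),.034,0,0)
cv2.imwrite("pics/w5c.png",cv2.resize(cv2.imread("pics/w5.png")[55:235,210:430],None,fx=3.3,fy=3.3,interpolation=cv2.INTER_CUBIC))
E
```

```text
[[-0.124, 0.155, 1.661, -0.0, 1.325, -2.624], [0.587, 0.006, 0.2], [-3.141, 0.0, -2.213]]
bed near slope -0.0074 mean 0.3891 n 14 rms 0.00024
bed side R slope 0.0004 mean -0.0112 n 14 rms 0.00015
bed side L slope -0.0023 mean -0.1449 n 14 rms 0.00023
stone near slope 0.0621 mean 0.4928 n 14 rms 0.00012
strip step slope 0.0609 mean 0.5623 n 12 rms 0.00126
stone side R slope -0.0599 mean -0.0399 n 14 rms 0.00018
stone side L slope -0.0677 mean -0.1334 n 14 rms 0.0
fence far slope 0.3438 mean 0.6095 n 11 rms 0.00259
```

View pics/w5c.png

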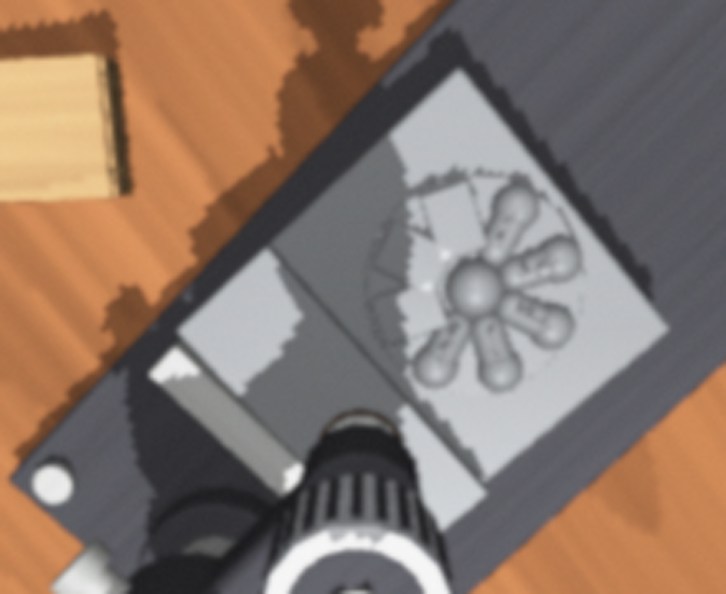

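The stone is still 0.06 rad askew: its +y corner touches and there's a gap at the -y end. Finger friction jammed the squaring. I'll push a little to the -y side of the middle, letting the finger drift to -y so friction helps it square up.

```bash
python3 - <<'E'
from h import *
R=[np.pi,0,TH+np.pi]
gripper_to(0.0)
movep(pos(.455,-.096,.09),R)
move_l(pos(.468,-.096,.0225),.15)
move_l(pos(.480,-.096,.0225),.04,max_force=28)
def rep(r):
    o=observe();p=o["eef_pos"];print(r,(p[:2]@e).round(4),(p[:2]@n).round(4),"f",(o["ft_force"][:2]@e).round(1),(o["ft_force"][:2]@n).round(1),round(o["time_s"],2)); return o["ft_force"][:2]@e
rep(0); a,l=.480,-.096
for k in range(14):
    a+=.001; l-=.0013
    f=rep(move_l(pos(a,l,.0225),.012,max_force=28))
    if f<-14: break
move_l(pos(a-.02,l,.0225),.1); move_l(pos(.45,l,.10),.2); move_l(pos(.45,l,.20),.3)
snap("top","t6"); st("time_s")
E
```

```text
0 0.4805 -0.0961 f 0.2 -0.4 22.69
False 0.4809 -0.0974 f 0.2 -0.1 22.98
False 0.482 -0.0987 f -0.5 0.2 23.26
False 0.4828 -0.0999 f -0.2 0.2 23.54
False 0.4832 -0.1008 f -4.7 2.6 23.82
False 0.4845 -0.1024 f -3.7 1.5 24.11
False 0.486 -0.1041 f -3.2 -0.2 24.39
False 0.4865 -0.1048 f -4.9 2.3 24.68
False 0.4865 -0.1054 f -7.1 3.9 24.96
False 0.4865 -0.1061 f -10.9 5.9 25.24
False 0.4866 -0.1069 f -14.7 7.4 25.52
[26.958]
```

```bash
cat >> h.py <<'E'
def line(nm,ch,K,T,pa,pb,h,ax=0,W=8):
    A=[];pa,pb=np.array(pa,float),np.array(pb,float); t=(pb-pa)/np.linalg.norm(pb-pa); nn=np.array([-t[1],t[0]])
    for f in np.linspace(.1,.9,14):
        c=pa+f*(pb-pa); w=np.arange(-W,W+.1,.5); q=(c+w[:,None]*nn).astype(np.float32)
        r=cv2.remap(ch.astype(np.float32),q[:,0][None].copy(),q[:,1][None].copy(),1)[0]
        k=np.argmax(abs(np.diff(r))); A.append(ray(c+(w[k]+.25)*nn,K,T,h)[:2])
    A=np.array(A);a,l=A@e,A@n
    if ax: a,l=l,a
    p=np.polyfit(l,a,1);r=a-np.polyval(p,l);ok=abs(r)<.0015+np.median(abs(r));p=np.polyfit(l[ok],a[ok],1)
    print(nm,"slope",p[0].round(4),"mean",a[ok].mean().round(4),"n",ok.sum())
def px(p,K,T):
    c=T[:3,:3].T@(np.array(p)-T[:3,3]); return (K@c)[:2]/c[2]
E
python3 - <<'E'
from h import *
movep([.5874,.0060,.20],[np.pi,0,np.pi/2+2.5])
hold(.15)
im,d,c=snap("wrist","w7");K,T=c["intrinsics"],c["world_from_camera"]
g=cv2.cvtColor(im,cv2.COLOR_RGB2GRAY)
lc=-.090
P=lambda a,l,h:px(pos(a,l,h),K,T)
line("stone near",g,K,T,P(.495,lc-.046,.034),P(.495,lc+.046,.034),.034)
line("stone R",g,K,T,P(.50,lc+.0475,.034),P(.55,lc+.0475,.034),.034,1)
gripper_to(.060); st("time_s","torque","ft_force","eef_pos")
cv2.imwrite("pics/w7c.png",cv2.resize(cv2.imread("pics/w7.png")[55:275,210:430],None,fx=2.7,fy=2.7,interpolation=cv2.INTER_CUBIC))
E
```

```text
stone near slope -0.0002 mean 0.4955 n 14
stone R slope 0.005 mean -0.0422 n 14
[28.425, [0.007, 0.001, 0.021], [0.148, -1.412, -0.742], [0.587, 0.006, 0.2]]
```

View pics/w7c.png

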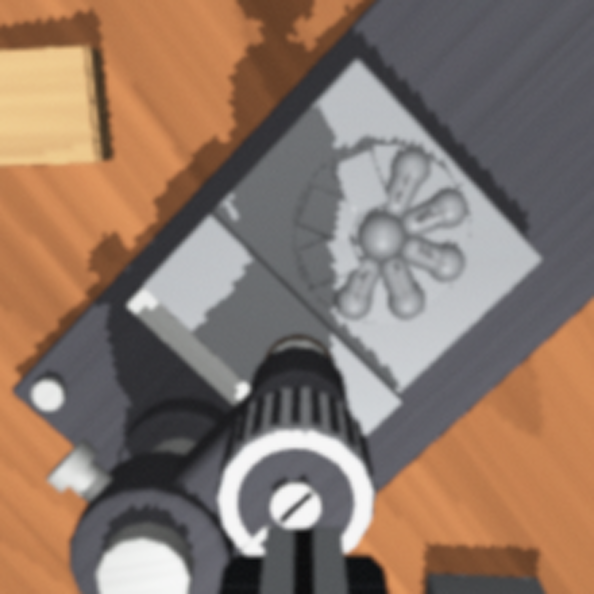

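Flush: slope -0.0002, near face at 0.4955. Now grasp the knob and try the first few steps.

```bash
cat > wind.py <<'E'
from h import *
import json
def wind(y,z,xy,b,steps,d,tmax,pitch=.00366,feed=.012):
    pk=0;log=[]
    for k in range(steps):
        y-=d; z-=pitch*d
        move_l([*xy,z],feed,rotation=[np.pi,0,y])
        o=observe(); F=o["ft_force"]-b[0]; M=o["torque"]-b[1]
        z+=np.clip(F[2]*.00006,-.0004,.0004)
        pk=max(pk,M[2]); log.append([round(o["time_s"],2),round(y,2),round(z,4),*F.round(1),round(M[2],3)])
        if (pk>.30 and M[2]<pk-.09) or o["time_s"]>tmax: break
    for r in log: print(*r)
    json.dump([y,z],open("s.json","w")); print("peak",pk,"q6",observe()["q"][5])
E
python3 - <<'E'
from wind import *
y=np.pi/2+2.5; xy=[.5874,.0060]
move_l([*xy,.125],.12); hold(.1)
o=observe(); b=[o["ft_force"],o["torque"]]; json.dump([x.tolist() for x in b],open("b.json","w")); print(b)
print("wrist angles",o["tcp_rot"])
gripper_to(.030,70); st("time_s","ft_force","torque","opening","grasp_force","eef_pos")
wind(y,.125,xy,b,3,.10,50)
E
```

```text
[array([ 0.06649909, -0.2584144 ,  0.41558037]), array([0.04311167, 0.04839457, 0.00712693])]
wrist angles [-3.13960661e+00  1.15280623e-03 -2.21235442e+00]
[29.642, [1.037, -0.651, 4.658], [-0.142, -0.063, -0.036], 0.035, 69.636, [0.588, 0.006, 0.126]]
29.89 3.97 0.1249 0.9 -1.0 5.1 -0.049
30.14 3.87 0.1249 1.3 -0.4 5.2 -0.117
30.39 3.77 0.1248 1.4 0.4 3.9 -0.048
peak 0 q6 -2.3284090136844533
```

```bash
sed -i 's/F\[2\]\*.00006,-.0004,.0004/F[2]*.00012,-.0006,.0006/; s/M\[2\]<pk-.09/abs(M[2])<pk-.09/; s/pk=max(pk,M\[2\])/pk=max(pk,abs(M[2]))/; s/round(M\[2\],3)\]/*M.round(3),*np.round(o["q"][5:],3)]/' wind.py
python3 - <<'E'
from wind import *
b=[np.array(x) for x in json.load(open("b.json"))]; y,z=json.load(open("s.json"))
wind(y,z,[.5874,.0060],b,6,.12,50)
st("eef_pos","opening","grasp_force")
im,d,c=snap("wrist","w8")
cv2.imwrite("pics/w8c.png",cv2.resize(cv2.imread("pics/w8.png")[150:300,250:400],None,fx=4,fy=4,interpolation=cv2.INTER_CUBIC))
E
```

```text
30.66 3.65 0.1249 1.6 0.6 4.5 -0.027 -0.376 -0.083 -2.21
30.93 3.53 0.1246 3.5 1.7 1.7 0.103 -0.582 -0.118 -2.09
31.19 3.41 0.1242 3.5 3.6 -0.3 0.258 -0.904 -0.093 -1.97
31.46 3.29 0.1237 4.2 3.8 0.2 0.371 -0.847 -0.028 -1.85
31.73 3.17 0.1232 5.0 4.3 -0.5 0.456 -0.846 -0.025 -1.73
31.99 3.05 0.1229 4.5 3.4 1.2 0.618 -0.835 -0.103 -1.61
peak 0.11777234111006783 q6 -1.6099281093083924
[[0.588, 0.007, 0.123], 0.034, 69.625]
```

View pics/w8c.png

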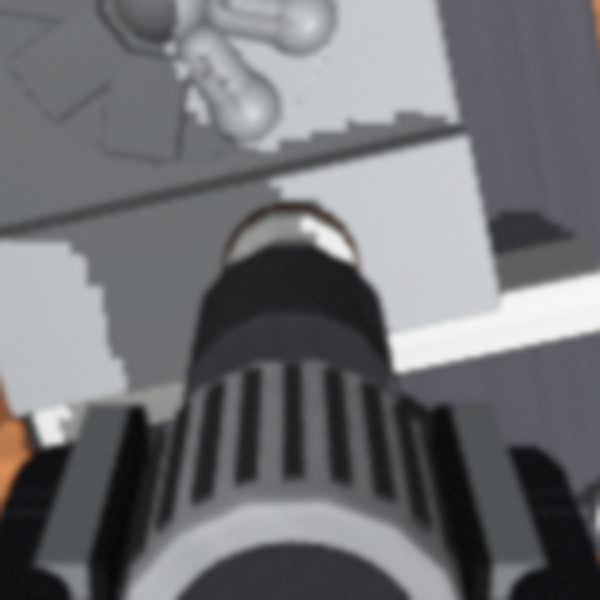

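```bash
python3 - <<'E'
from h import *
for n in("w7","w8"):
    z=np.load(f"pics/{n}.npz");P=cloud(z);K,T=z["intrinsics"],z["world_from_camera"]
    h=.1606
    for l,r in ((.015,0),(0,.015),(-.015,0)):
        u,v=px([.5874+l,.006+r,h],K,T).round().astype(int); print(n,(u,v),P[v-1:v+2,u-1:u+2,2].mean().round(4) if 0<=v<399 else "")
z=np.load("pics/w8.npz");P=cloud(z); print(P[270:330:5,322,2].round(3)); print(P[270:330:5,322,:2].round(3).tolist())
cv2.imwrite("pics/w8d.png",cv2.resize(cv2.imread("pics/w8.png")[220:380,220:420],None,fx=3,fy=3,interpolation=cv2.INTER_CUBIC))
E
```

```text
w7 (np.int64(300), np.int64(255)) 0.16
w7 (np.int64(334), np.int64(259)) 0.2111
w7 (np.int64(339), np.int64(227)) 0.1602
w8 (np.int64(326), np.int64(354)) 0.1137
w8 (np.int64(362), np.int64(319)) 0.1563
w8 (np.int64(319), np.int64(287)) 0.1565
[0.152 0.155 0.156 0.155 0.158 0.156 0.157 0.158 0.158 0.158 0.159 0.159]
[[0.57, 0.007], [0.571, 0.007], [0.572, 0.007], [0.575, 0.007], [0.575, 0.007], [0.578, 0.006], [0.58, 0.006], [0.582, 0.006], [0.584, 0.006], [0.586, 0.006], [0.588, 0.006], [0.59, 0.005]]
```

View pics/w8d.png

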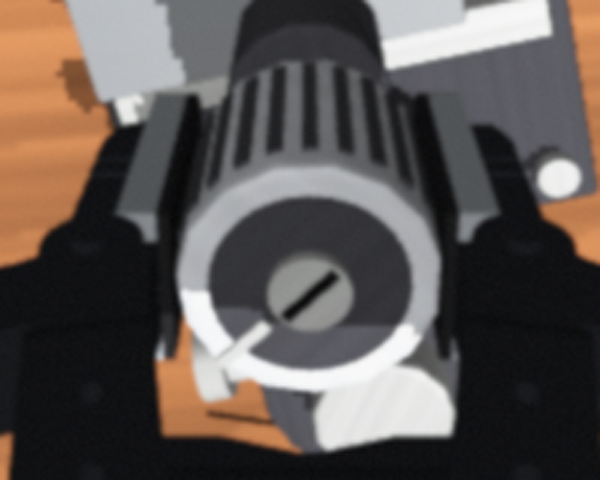

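The crop shows the screw slot at about (323,318) and the knob's mark at about (300,336), parallel to each other and still at the same image angle as before the turn. So the knob and screw are following the hand, and I can watch the slot for slip.

```bash
cat > wind2.py <<'E'
from h import *
import json
def slot(im,c=(323.3,317.7),r=11):
    g=cv2.cvtColor(im,cv2.COLOR_RGB2GRAY).astype(float); v,u=np.mgrid[:400,:640]; k=(u-c[0])**2+(v-c[1])**2<r*r
    w=np.clip(np.percentile(g[k],60)-25-g[k],0,None); 
    if w.sum()<50: return np.nan
    x,y=u[k]-np.average(u[k],weights=w),v[k]-np.average(v[k],weights=w)
    return .5*np.arctan2(2*(w*x*y).sum(),(w*(x*x-y*y)).sum())
if __name__=="__main__":
    a0=slot(np.load("pics/w8.npz")["im"]); print("slot0",a0)
    b=[np.array(x) for x in json.load(open("b.json"))]; y,z=json.load(open("s.json")); xy=np.array([.5874,.006])
    d=.10; mx=0
    for k in range(14):
        y-=d; z-=.0037*d
        move_l([*xy,z],.012,rotation=[np.pi,0,y])
        o=observe(); im,_=get_image("wrist"); a=slot(im); da=(a-a0+np.pi/2)%np.pi-np.pi/2
        F=o["ft_force"]-b[0]; M=o["torque"]-b[1]
        z+=np.clip(F[2]*.00008,-.0004,.0004); xy=xy+np.clip(F[:2]*.00004,-.0002,.0002)
        print(round(o["time_s"],2),round(y,2),round(z,4),F.round(1),M.round(2),"slot",round(da,3),"q6",round(o["q"][5],2),"op",round(o["opening"],4))
        if abs(da)>.25 or abs(F[2])>15: break
    json.dump([y,z,*xy],open("s2.json","w")); cv2.imwrite("pics/w9.png",im[...,::-1])
E
python3 wind2.py
```

```text
slot0 -0.7083430630541548
32.29 2.95 0.1225 [ 5.2  4.7 -1.1] [ 0.64 -0.88 -0.08] slot -0.005 q6 -1.51 op 0.0344
32.59 2.85 0.1221 [4.8 5.2 0.2] [ 0.65 -0.75 -0.06] slot -0.002 q6 -1.41 op 0.0346
32.89 2.75 0.1218 [3.2 4.6 1. ] [ 0.55 -0.67 -0.04] slot -0.016 q6 -1.31 op 0.0344
33.19 2.65 0.1216 [3.4 4.6 1.6] [ 0.57 -0.66 -0.04] slot -0.025 q6 -1.21 op 0.0344
33.49 2.55 0.1213 [3.5 3.4 0.6] [ 0.6  -0.61  0.  ] slot -0.028 q6 -1.11 op 0.0345
33.79 2.45 0.121 [2.8 4.6 1. ] [ 0.65 -0.62 -0.08] slot -0.032 q6 -1.01 op 0.0347
34.09 2.35 0.1207 [2.7 4.4 1.1] [ 0.59 -0.61  0.04] slot -0.049 q6 -0.91 op 0.0352
34.39 2.25 0.1204 [2.9 5.2 0.8] [ 0.56 -0.64  0.1 ] slot -0.064 q6 -0.81 op 0.0342
34.69 2.15 0.1201 [3.3 4.  0.9] [ 0.54 -0.65  0.04] slot -0.068 q6 -0.71 op 0.0346
34.99 2.05 0.1198 [3.9 4.  0.6] [ 0.57 -0.65  0.06] slot -0.071 q6 -0.61 op 0.0348
35.29 1.95 0.1195 [3.3 4.1 1.3] [ 0.61 -0.68  0.12] slot -0.103 q6 -0.51 op 0.0345
35.59 1.85 0.1192 [2.8 4.8 1.1] [ 0.61 -0.6   0.14] slot -0.132 q6 -0.41 op 0.0345
35.89 1.75 0.119 [2.9 5.1 2.1] [ 0.67 -0.57 -0.08] slot -0.221 q6 -0.31 op 0.0348
36.19 1.65 0.119 [2.  4.3 4.1] [ 0.62 -0.37 -0.14] slot -0.361 q6 -0.21 op 0.0346
```

```bash
python3 -c "
import cv2
cv2.imwrite('pics/w9d.png',cv2.resize(cv2.imread('pics/w9.png')[200:380,220:420],None,fx=3,fy=3,interpolation=cv2.INTER_CUBIC))"
```

```text
(no output)
```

View pics/w9d.png

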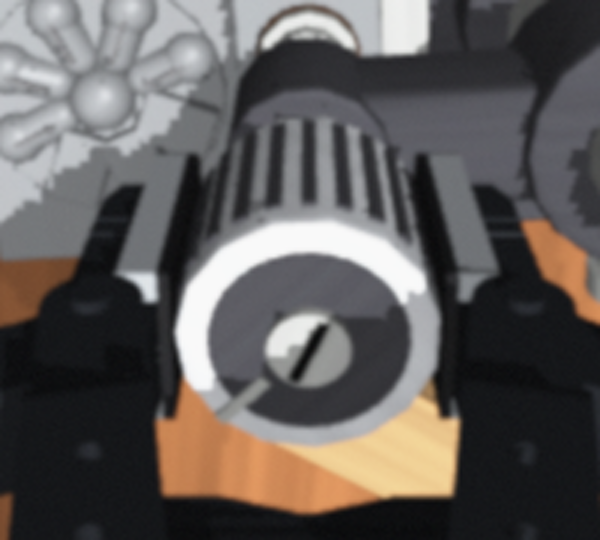

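The mark is unchanged (about -38°) while the slot is now at about -60°, so the knob has led the screw by roughly one click and the moment has dropped. I'll turn a hair more, without lowering, to seat the click fully.

```bash
python3 - <<'E'
from wind2 import *
a0=-.7083; b=[np.array(x) for x in json.load(open("b.json"))]; y,z,*xy=json.load(open("s2.json")); z+=.0002
for k in range(4):
    y-=.05
    move_l([*xy,z],.012,rotation=[np.pi,0,y])
    o=observe(); im,_=get_image("wrist"); da=(slot(im)-a0+np.pi/2)%np.pi-np.pi/2
    F=o["ft_force"]-b[0]; M=o["torque"]-b[1]; z+=np.clip(F[2]*.00008,-.0004,.0004)
    print(round(o["time_s"],2),round(y,2),round(z,4),F.round(1),M.round(2),"slot",round(da,3))
    if da<-.43 or M[2]>.1: break
json.dump([y,z,*xy],open("s2.json","w")); cv2.imwrite("pics/w10.png",im[...,::-1])
E
```

```text
36.49 1.6 0.1193 [3.7 4.3 1.9] [ 0.53 -0.61 -0.14] slot -0.419
36.79 1.55 0.1194 [4.  4.6 1. ] [ 0.53 -0.69  0.  ] slot -0.554
```

```bash
python3 - <<'E'
from wind2 import *
y,z,*xy=json.load(open("s2.json"))
gripper_to(.052); move_l([*xy,.21],.12); st("time_s","ft_force","opening")
im,d,c=snap("wrist","w11"); K,T=c["intrinsics"],c["world_from_camera"]; P=cloud(np.load("pics/w11.npz"))
print(px([*xy,.150],K,T)); u,v=px([*xy,.150],K,T).astype(int)
cv2.imwrite("pics/w11c.png",cv2.resize(cv2.imread("pics/w11.png")[max(0,v-90):v+60,u-110:u+90],None,fx=3.5,fy=3.5,interpolation=cv2.INTER_CUBIC))
g=cv2.cvtColor(im,cv2.COLOR_RGB2GRAY); Q=lambda a,l,h:px(pos(a,l,h),K,T)
line("near",g,K,T,Q(.4955,-.135,.034),Q(.4955,-.045,.034),.034)
E
```

```text
[38.067, [0.45, 0.096, 1.651], 0.052]
[326.1627995  222.80418421]
near slope -0.0009 mean 0.4961 n 14
```

View pics/w11c.png

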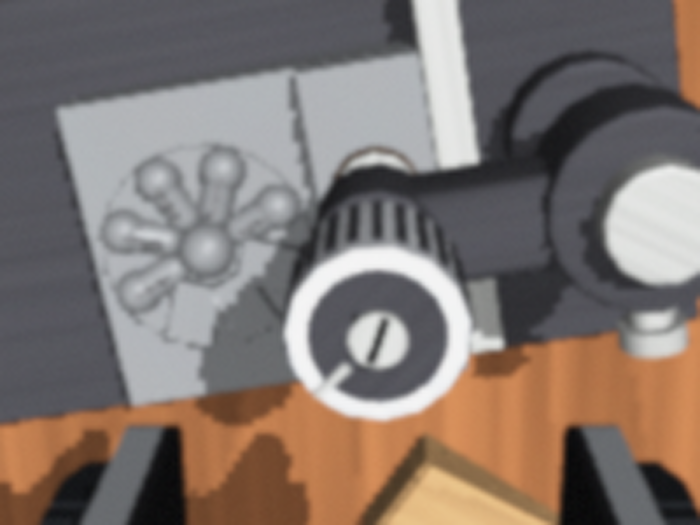

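The knob mark leads the slot by about 25°, which is one click. The stone is flush and the pad is down on it, with the robot clear.

```bash
python3 -c "
from plant import *
print(job_done())"
```

```text
the job is handed in; nothing more can be done
None
```

I handed the job in at about 38 s: the rosette is flush against the fence (within 0.001 rad by camera), clamped with one clutch click, and the robot is clear and touched none of the bench tools; squaring it took a second push about 10–20 mm to the -y side of the face's middle.

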